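Let the lens tube out of the gravity feeder

TASK

A small two-lane gravity feeder stands on the bench; a black lens tube waits behind the gate of one lane and a brass spacer behind the other. With the fingertips, press down the blue pedal of the lane that holds the black lens tube until its gate lifts and the tube rolls out into the feeder's clear-walled tray, then let the pedal come back up. Leave the brass spacer waiting in its lane, do not touch the tube or the spacer with the robot, grasp nothing, and do not disturb the vial, the beaker and the slide box standing round the feeder.

Things in the scene. Friction and masses are not known exactly. Their poses are not given: they have to be found in the camera images.
- feeder: Gravity feeder fixed to the bench: grey base 185 x 112 mm, two aluminium lanes (left at y = +30 mm, right at y = -30 mm) sloping down 0.30 rad toward +x to a tray. Origin: on the bench under the middle; +x points downhill from pedals to tray, +y to the left lane, z up. Pedals at x = -118 mm; lane mouths at x = 30 mm. Pivot ears rise to 111 mm, the lanes to 85 mm.
- lever_left (a joint): Rocking lever over the left lane. It pivots on a level pin; its rear arm carries the blue pedal 75 mm behind the pin, its front arm the yellow gate plate. 0 rad = rest, gate down; grows as the pedal sinks and the gate rises. The gate clears the part from about 0.30 rad; hard stop at 0.42. Spring return: about 1.7 N on the pedal starts it, about 4.5 N holds it at the stop.
- lever_right (a joint): Rocking lever over the right lane. It pivots on a level pin; its rear arm carries the blue pedal 75 mm behind the pin, its front arm the yellow gate plate. 0 rad = rest, gate down; grows as the pedal sinks and the gate rises. The gate clears the part from about 0.30 rad; hard stop at 0.42. Spring return: about 1.7 N on the pedal starts it, about 4.5 N holds it at the stop.
- pedal_left_top (a point): Centre of the top of the blue ribbed pedal (36 mm along the lane, 30 mm across, 6 mm thick) on the rear end of the left lever, about 130 mm above the bench at rest, sloping 0.30 rad, rear edge higher, with at least 60 mm of free air below. At full press it is about 30 mm lower, moved on an arc about the pin.
- pedal_right_top (a point): Centre of the top of the blue ribbed pedal (36 mm along the lane, 30 mm across, 6 mm thick) on the rear end of the right lever, about 130 mm above the bench at rest, sloping 0.30 rad, rear edge higher, with at least 60 mm of free air below. At full press it is about 30 mm lower, moved on an arc about the pin.
- tray_middle (a point): Middle of the tray floor, about 11 mm above the bench. Tray inside 64 mm (feeder x) by 104 mm (feeder y); clear walls up to 46 mm above the bench, dark floor.
- lens_tube_center (a point): Centre of the black lens tube, 30 mm in diameter, 25 mm long, about 30 g, lying on its side across either lane (its z axis is the tube's axis, level); 51 mm above the bench while it waits, about 25 mm once in the tray. When its gate lifts it rolls out by itself within a second; keep the pedal down until then.
- lens_tube: The same black lens tube; origin at the centre of one end face, z along its axis.
- spacer_center (a point): Centre of the brass spacer, a plain brass cylinder 30 mm in diameter and 25 mm long with a dark bore, lying on its side in the other lane, about 51 mm above the bench.
- spacer: The same brass spacer; origin at the centre of one end face, z along its axis.
- vial: Clear glass vial with a white cap, 27 mm in diameter, 57 mm high, standing loose on the bench beyond the tray; origin under its centre.
- beaker: Glass beaker, about 54 x 60 mm, 79 mm high, standing loose on the bench on the feeder's right, near the pedals; origin under its centre.
- slide_box: White box for microscope slides, 34 x 82 x 33 mm, standing loose on the bench under the rear end, below the pedals; origin under its centre.
Not all that is in view belongs to the job. There is more than one size of the spacer; the job needs the smaller.

How it is judged:
By the outcome, as a careful person would: the job done as asked, in the order asked, and still so for the second after the job is handed in, with the robot touching nothing.
It also fails if it takes over 42 s, if anything falls off the work surface, if the arm or the gripper's body presses on something with over 40 N, if the wrist force passes 120 N, or if a joint passes its speed limit or range.

ROBOT

A 6-joint arm with a two-finger parallel gripper is mounted at the origin on a cart in front of the work surface, level with it; the furniture and walls round the work are solid. World frame = base frame: x ahead of the robot, y to its left, z up, the work surface at z = 0. Lengths are in m, angles in rad, forces in N, time in s.
With the tool pointing down it reaches from about 0.3 to 0.775 m from the base axis. Payload 14.6 kg.
Tool frame: the origin (TCP) lies midway between the tips of the shut fingers; the grasp point (between the pads) lies 19 mm behind it (ctrl.tcp_to_grasp is the distance from the TCP to the grasp point, in m); x points along the fingers, y is the direction in which the jaws open and shut, and the axes are right-handed (so a half turn about x gives the same grasp; the last joint's range is limited). The gripper opens to 94 mm and grips with 3 to 60 N. Pads are 16 mm wide; open, the fingers measure 119 mm over their backs; the gripper's body (75 mm by 177 mm) begins 78 mm behind the grasp point.
Start: joints at [1.275, 0.3, 1.521, -0, 1.321, -0.067], TCP at [0.125, 0.536, 0.205] pointing down, gripper open.
Joint ranges: [-3.03, 3.03], [-0.79, 2.21], [0.23, 2.52], [-1.04, 4.18], [0, 3.07], [-2.55, 2.55]. Speed limits (rad/s): [2.22, 2.22, 2.57, 3.14, 3.14, 3.14].

INTERFACE

Orientations are given as [roll, pitch, yaw] about the fixed x, y, z axes, in that order (R = Rz(yaw) Ry(pitch) Rx(roll)).
In Python, from station import ctrl gives the robot as it stands.
- The arm moves only by the tool jog_arm, never from a script. Its argument "rows" is one flat list of numbers, 7 for each row, row after row: the shift along the world's x, y, z in m, then the turn, a rotation vector about the world's x, y, z in degrees, then the closure, from 0 (fully open) to 1 (shut). A call has 1 to 8 rows; each row shifts and turns the commanded pose from where the row before left it; what a row does not reach is not made up. A row lasts 1/12 s, in which the tool goes at most 41.7 mm and 7.16 degrees, less where a joint would pass 70% of its speed; a pose out of reach is approached as far as the arm can. A call with a gripper value outside its range is refused whole. The fingers move at their own pace and stop on an object; "squeeze" is the grip in N (left out, the last holds). Time passes only in rows, so rows that do not move let the fingers close. It gives the time, the measured TCP pose, the force and the opening at its end, in the units of the state.
- ctrl.get_obs(): the state, without advancing time (a new reading comes with each control period).
- ctrl.camera(name): name is "scene" or "top" or "wrist"; returns (picture, depth): 384x512x3 uint8, red, green, blue; 384x512 float32, m along the optical axis (not along the pixel's ray), 0 where there is no reading.
- ctrl.camera_model(name): a dict with "K" (3x3 intrinsics, pixels), "extrinsics" (4x4, takes a point from camera to world coordinates). Camera axes: x right, y down, z forward; pixel columns grow to the right and rows downward; lengths in m; the calibration is good to about 2 mm. A picture is of the moment at which its call begins: read the wrist's pose just before it. camera_model takes no time and is no camera call; for the wrist camera it gives the pose at the moment of the call.
- ctrl.hand_in(): hands the job in, once; it reports no verdict.
The state is a dict: "time_s": time; "qpos": joint angles; "joint_vel": joint speeds; "tau": joint torques, N m; "ee_pos": TCP position; "eef_rot": TCP orientation; "force": force on the tool from outside, world axes, zero at the start; "moment": the same for the moment, N m; "grip_width": finger opening in m.
Only numpy, scipy, OpenCV 4.12 (cv2) and the standard library are available. Lean on these libraries where they do the work, as an engineer would, in place of code of your own. Each camera call takes 0.05 s, during which the arm holds its last target.

## Working session

There is one attempt and no reset: what is moved stays moved. The work goes in short steps, Python scripts to look and compute and a tool call to move; the robot and the scene stay as the last step left them, time stands still between calls to the robot, and variables do not carry over. Pictures are saved under pics/ and viewed, and the job is handed in when it is done.

Besides the shell and the picture viewer there is one more tool, called after "Request:" in YAML: its name, and indented under it one key for each argument. jog_arm: Moves the arm, as the interface text tells. Its arguments: {"type":"object","properties":{"rows":{"type":"array"},"squeeze":{"type":"number"}},"required":["rows"]}

```bash
mkdir -p pics
python3 - <<'E'
from station import ctrl
import cv2,numpy as np
o=ctrl.get_obs(); print({k:np.round(v,3) for k,v in o.items()})
for n in("scene","top"):
    p,d=ctrl.camera(n); cv2.imwrite(f"pics/{n}1.png",p[:,:,::-1]); np.save(f"pics/{n}_d.npy",d)
    m=ctrl.camera_model(n); print(n,np.round(m["K"],1),np.round(m["extrinsics"],3))
E
```

```text
{'time_s': np.float64(0.0), 'qpos': array([ 1.275,  0.3  ,  1.522, -0.   ,  1.321, -0.067]), 'joint_vel': array([-0.   ,  0.001, -0.001, -0.001, -0.001,  0.   ]), 'tau': array([ 2.0000e-03, -5.3182e+01, -3.5273e+01,  7.1000e-02,  2.5000e-02,
       -0.0000e+00]), 'ee_pos': array([0.125, 0.535, 0.205]), 'eef_rot': array([-1.617,  1.57 , -1.846]), 'force': array([ 0.218, -0.113,  1.193]), 'moment': array([-0.025, -0.037,  0.022]), 'grip_width': np.float64(0.094)}
scene [[485.1   0.  246.5]
 [  0.  485.1 192.6]
 [  0.    0.    1. ]] [[ 0.599 -0.589  0.543  0.128]
 [-0.801 -0.44   0.405 -0.653]
 [ 0.    -0.677 -0.736  0.755]
 [ 0.     0.     0.     1.   ]]
top [[419.3   0.  258.3]
 [  0.  419.3 195.7]
 [  0.    0.    1. ]] [[-0.004 -0.999  0.033  0.569]
 [-1.     0.004  0.004 -0.283]
 [-0.004 -0.033 -0.999  1.022]
 [ 0.     0.     0.     1.   ]]
```

View pics/scene1.png

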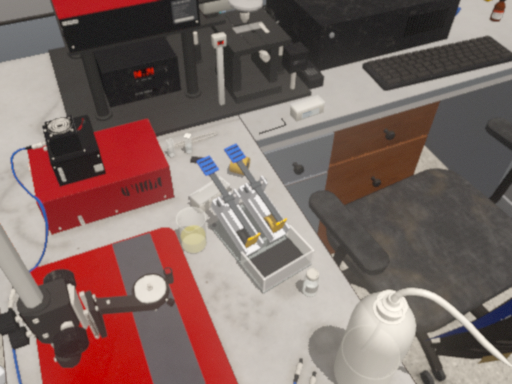

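View pics/top1.png

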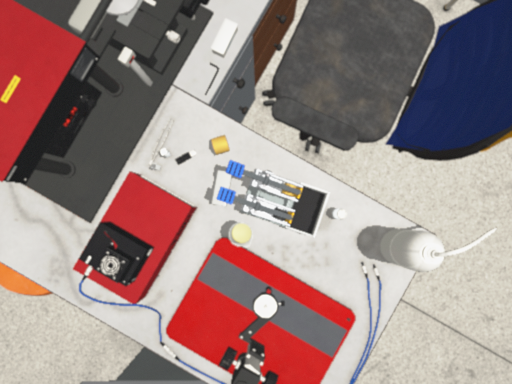

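Run:
```python
import cv2,numpy as np
a=cv2.imread("pics/top1.png")[120:260,190:370]; cv2.imwrite("pics/top1z.png",cv2.resize(a,None,fx=4.2,fy=4.2,interpolation=cv2.INTER_CUBIC))
a=cv2.imread("pics/scene1.png")[130:310,170:340]; cv2.imwrite("pics/scene1z.png",cv2.resize(a,None,fx=3.3,fy=3.3,interpolation=cv2.INTER_CUBIC))
```

```text
(no output)
```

View pics/top1z.png

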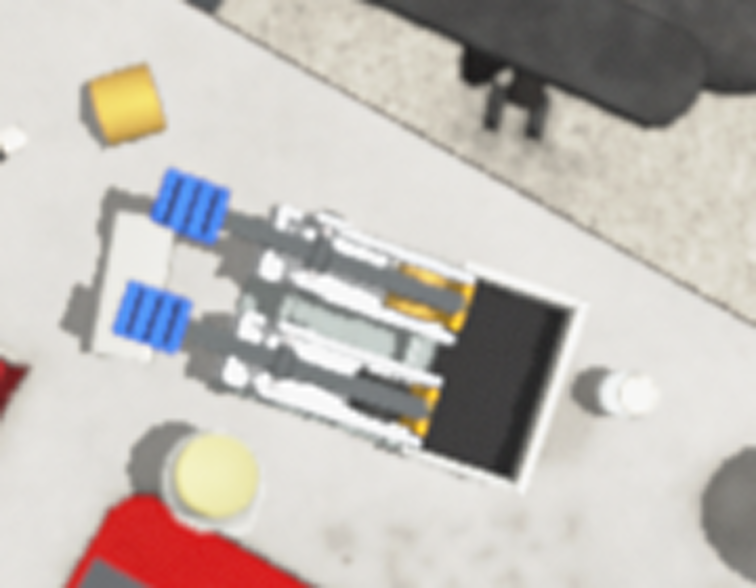

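View pics/scene1z.png

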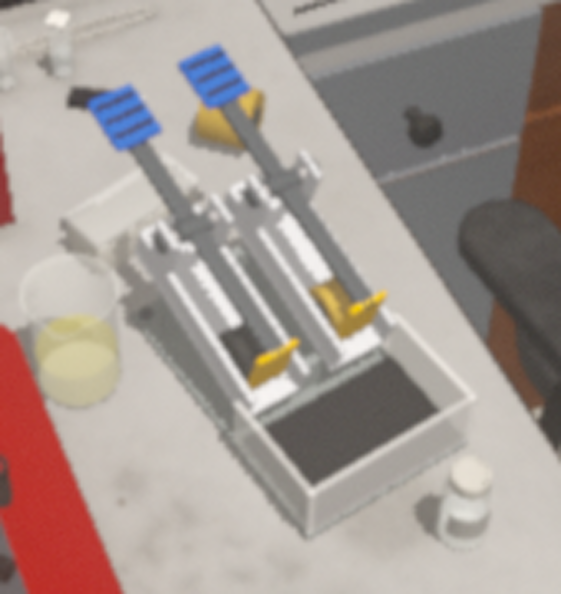

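The top crop shows brass behind the upper (left, +x world) gate. The black tube is at crop (375,390), behind the lower (right) gate, so I need the right pedal at about top px (226,195). I'll measure it next.

```bash
cat > h.py <<'E'
import numpy as np,cv2
from station import ctrl
def cloud(n,d):
    m=ctrl.camera_model(n);K=m["K"];E=m["extrinsics"]
    v,u=np.mgrid[:384,:512]
    P=np.stack([(u-K[0,2])*d/K[0,0],(v-K[1,2])*d/K[1,1],d],-1)
    return P@E[:3,:3].T+E[:3,3]
E
python3 - <<'E'
from h import *
for n in("scene","top"):
    p=cv2.imread(f"pics/{n}1.png"); d=np.load(f"pics/{n}_d.npy"); X=cloud(n,d)
    hsv=cv2.cvtColor(p,cv2.COLOR_BGR2HSV)
    mk=((hsv[...,0]>103)&(hsv[...,0]<118)&(hsv[...,1]>140)&(d>0)&(X[...,2]>.09)&(X[...,2]<.18)).astype(np.uint8)
    nn,l,s,c=cv2.connectedComponentsWithStats(mk)
    for i in range(1,nn):
        if s[i,4]>60:
            Q=X[l==i]; print(n,s[i],c[i].round(1),np.median(Q,0).round(4),Q.min(0).round(3),Q.max(0).round(3))
            r=cv2.minAreaRect(Q[:,:2].astype(np.float32)); print(np.round(r[0],4),np.round(r[1],4),r[2])
    # beaker / other heights
    if n=="top":
        for nm,(a,b,cc,dd) in dict(beaker=(215,225,260,255),box=(205,165,235,208),vial=(325,205,352,222)).items():
            Q=X[b:dd,a:cc].reshape(-1,3); Q=Q[Q[:,2]>.02]; print(nm,np.median(Q,0).round(3),np.percentile(Q,[3,97],axis=0).round(3))
        # gates (yellow) 
    mk=((hsv[...,0]>15)&(hsv[...,0]<30)&(hsv[...,1]>150)&(d>0)&(X[...,2]<.12)).astype(np.uint8)
    nn,l,s,c=cv2.connectedComponentsWithStats(mk)
    for i in range(1,nn):
        if s[i,4]>8: print("yel",n,s[i,4],c[i].round(0),np.median(X[l==i],0).round(3))
E
```

```text
scene [225 145  19  17 136] [234.2 153.5] [ 0.6557 -0.2301  0.1296] [ 0.64  -0.247  0.123] [ 0.672 -0.211  0.137]
[ 0.6566 -0.2296] [0.0328 0.0258] 70.54049682617188
scene [197 157  21  18 142] [206.6 165.5] [ 0.5984 -0.2093  0.1305] [ 0.585 -0.227  0.123] [ 0.616 -0.19   0.138]
[ 0.601  -0.2081] [0.0346 0.0263] 75.5973129272461
yel scene 52 [277. 226.] [ 0.603 -0.367  0.065]
yel scene 65 [252. 239.] [ 0.55  -0.349  0.07 ]
top [494 104  18  30 192] [505.2 120.8] [ 0.7595 -0.8221  0.1018] [ 0.737 -0.843  0.09 ] [ 0.802 -0.802  0.13 ]
[ 0.7675 -0.8256] [0.0084 0.0766] 59.015594482421875
top [226 161  18  17 190] [235.  168.9] [ 0.6557 -0.2297  0.1291] [ 0.639 -0.247  0.122] [ 0.673 -0.211  0.137]
[ 0.6565 -0.2303] [0.0331 0.0269] 66.17179870605469
top [218 188  17  15 181] [225.9 195.2] [ 0.6002 -0.2104  0.129 ] [ 0.585 -0.227  0.122] [ 0.615 -0.193  0.135]
[ 0.5995 -0.2105] [0.0324 0.0257] 71.77127838134766
beaker [ 0.494 -0.226  0.028] [[ 0.464 -0.262  0.024]
 [ 0.53  -0.179  0.078]]
box [ 0.616 -0.2    0.035] [[ 0.583 -0.227  0.029]
 [ 0.661 -0.174  0.134]]
vial [ 0.56  -0.467  0.054] [[ 0.549 -0.479  0.028]
 [ 0.572 -0.283  1.022]]
yel top 92 [500. 139.] [ 0.819 -1.148 -0.454]
yel top 18 [222. 150.] [ 0.71  -0.192  0.029]
yel top 23 [296. 196.] [ 0.602 -0.367  0.062]
yel top 11 [292. 214.] [ 0.559 -0.355  0.072]
yel top 14 [289. 221.] [ 0.543 -0.349  0.072]
```

Run:
```python
from h import *
from scipy.spatial.transform import Rotation as R
o=ctrl.get_obs(); M=R.from_euler("xyz",o["eef_rot"]).as_matrix(); print(M.round(3))
H={}
for n in("scene","top"):
    d=np.load(f"pics/{n}_d.npy"); X=cloud(n,d)[d>0].reshape(-1,3)
    for x,y,z in X:
        k=(int(np.floor(x/.08)),int(np.floor(y/.08))); 
        if z<.9: H[k]=max(H.get(k,-9),z)
print("cols y:",[round(j*.08,2) for j in range(8,-9,-1)])
for i in range(14,-1,-1):
    print("%5.2f"%(i*.08)," ".join("%4d"%(100*H[(i,j)]) if (i,j) in H else "   ." for j in range(8,-9,-1)))
```

```text
[[-0.     0.227  0.974]
 [-0.001  0.974 -0.227]
 [-1.    -0.001 -0.   ]]
cols y: [0.64, 0.56, 0.48, 0.4, 0.32, 0.24, 0.16, 0.08, 0.0, -0.08, -0.16, -0.24, -0.32, -0.4, -0.48, -0.56, -0.64]
 1.12    .    .    .    .    .    1    1    .    .   14   14    0    1    0  -25  -25  -25
 1.04    .    .    .    .    .    1    1    1   17   17   13    3    0    0  -25  -25  -25
 0.96    .    .    .    .    .    2   21   21   25   25   17    3    0  -25  -25  -25  -25
 0.88    .    .    .    .    .    .   29   29   29   26   17    3  -11  -25  -25  -25  -25
 0.80    .    .   15    2    .   11   29   29   29   20    0    0   -8   -8   -8   -8  -25
 0.72    .   16   15    2   21   12   29   29   29    1    0    4    0    0   -8   -8  -25
 0.64    .   15    0    1   21   29   29   29   10   10    1   13   12    6    0    .  -74
 0.56    .    0    0    0    0    1   29   28   10   10   10   13   12    9    5    5    0
 0.48    .    .    .    0    0    0    1   16   20   20   10    8   10    8    5    5   25
 0.40    .    .  -26    .    0    0    0   16   20   21    3    3   11    3    0    1   22
 0.32    .    .  -25  -26  -27    0    0   13   12   11    3    3   11    9    3    3    0
 0.24    .    .  -28  -27  -27    .    .    0    0    3    3   20   20    3    3    3    0
 0.16  -73  -74  -74  -74  -74    .    .    .    .    1    3   20   35    3    3    0    .
 0.08  -74  -73  -73  -74  -73  -75    .    0    0    0    0    0    .    .    0    0    .
 0.00  -73  -74  -74  -74  -73  -73  -74    .    .    .    .    .    .    .    .    .    .
```

Run:
```python
from h import *
p,d=ctrl.camera("wrist"); cv2.imwrite("pics/w1.png",p[:,:,::-1])
X=cloud("wrist",d); print(np.round(ctrl.camera_model("wrist")["extrinsics"],3)); 
for v in range(20,384,60): print(" ".join("(%.2f,%.2f,%.2f)"%tuple(X[v,u]) for u in range(20,512,80)))
```

```text
[[ 0.226  0.947  0.228  0.058]
 [ 0.974 -0.22  -0.053  0.551]
 [ 0.     0.234 -0.972  0.385]
 [ 0.     0.     0.     1.   ]]
(-0.40,-0.12,-0.75) (-0.35,0.13,-0.75) (-0.29,0.38,-0.75) (-0.23,0.63,-0.75) (-0.17,0.88,-0.75) (-0.10,1.07,-0.64) (-0.01,1.02,-0.26)
(-0.24,-0.19,-0.75) (-0.15,0.11,-0.65) (-0.11,0.33,-0.75) (-0.05,0.59,-0.75) (0.01,0.84,-0.75) (0.06,0.98,-0.49) (0.09,0.96,-0.19)
(0.00,0.12,-0.21) (0.02,0.12,-0.50) (0.07,0.27,-0.75) (0.14,0.54,-0.75) (0.20,0.81,-0.75) (0.19,0.90,-0.36) (0.17,0.90,-0.11)
(0.10,0.12,-0.16) (0.22,-0.07,-0.75) (0.28,0.21,-0.75) (0.35,0.49,-0.75) (0.40,0.77,-0.71) (0.30,0.84,-0.26) (0.25,0.86,-0.06)
(0.08,0.49,0.31) (0.41,-0.09,-0.66) (0.51,0.15,-0.75) (0.36,0.49,-0.27) (0.54,0.70,-0.55) (0.38,0.79,-0.18) (0.10,0.60,0.31)
(0.09,0.49,0.33) (0.09,0.51,0.32) (0.10,0.52,0.32) (0.10,0.54,0.32) (0.10,0.56,0.32) (0.11,0.58,0.32) (0.11,0.59,0.33)
(0.09,0.50,0.34) (0.09,0.51,0.34) (0.10,0.53,0.34) (0.10,0.54,0.34) (0.10,0.55,0.34) (0.11,0.57,0.34) (0.11,0.58,0.34)
```

View pics/w1.png

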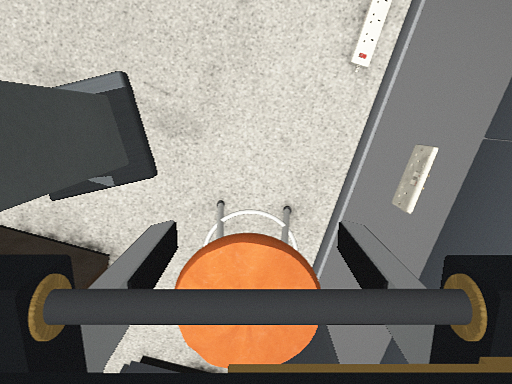

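Run:
```python
import numpy as np
a=np.radians(76.8-4.0*np.arange(25)); r=np.linspace(.549,.636,25)
P=np.c_[r*np.cos(a),r*np.sin(a)]; print(P[-1]); D=np.diff(P,axis=0); 
for i in range(0,24,8): print(D[i:i+8].round(3).tolist())
```

```text
[ 0.60062337 -0.20915919]
[[0.038, -0.007], [0.038, -0.009], [0.037, -0.012], [0.037, -0.015], [0.036, -0.017], [0.035, -0.02], [0.033, -0.022], [0.032, -0.025]]
[[0.03, -0.027], [0.028, -0.029], [0.026, -0.032], [0.024, -0.034], [0.022, -0.035], [0.02, -0.037], [0.017, -0.039], [0.014, -0.04]]
[[0.012, -0.041], [0.009, -0.042], [0.006, -0.043], [0.003, -0.043], [-0.0, -0.044], [-0.003, -0.044], [-0.007, -0.044], [-0.01, -0.043]]
```

Request:
jog_arm:
  rows: [0, 0, 0.039, 0, 0, 0, 1, 0, 0, 0.039, 0, 0, 0, 1, 0, 0, 0.039, 0, 0, 0, 1, 0, 0, 0.039, 0, 0, 0, 1, 0, 0, 0.039, 0, 0, 0, 1]

```text
time_s: 0.57
ee_pos: [0.1246, 0.5352, 0.4023]
eef_rot: [-1.747, 1.571, -1.976]
force: [-0.7, -0.9, 0.7]
grip_width: 0.0642
```

Request:
jog_arm:
  rows: [0.038, -0.007, 0, 0, 0, -4, 1, 0.038, -0.009, 0, 0, 0, -4, 1, 0.037, -0.012, 0, 0, 0, -4, 1, 0.037, -0.015, 0, 0, 0, -4, 1, 0.036, -0.017, 0, 0, 0, -4, 1, 0.035, -0.02, 0, 0, 0, -4, 1, 0.033, -0.022, 0, 0, 0, -4, 1, 0.032, -0.025, 0, 0, 0, -4, 1]

```text
time_s: 1.23
ee_pos: [0.4123, 0.4076, 0.3999]
eef_rot: [-1.716, 1.57, -2.506]
force: [-1.0, 0.2, 0.1]
grip_width: 0.0106
```

Request:
jog_arm:
  rows: [0.03, -0.027, 0, 0, 0, -4, 1, 0.028, -0.029, 0, 0, 0, -4, 1, 0.026, -0.032, 0, 0, 0, -4, 1, 0.024, -0.034, 0, 0, 0, -4, 1, 0.022, -0.035, 0, 0, 0, -4, 1, 0.02, -0.036, 0, 0, 0, -4, 1, 0.017, -0.038, 0, 0, 0, -4, 1, 0.014, -0.039, 0, 0, 0, -4, 1]

```text
time_s: 1.9
ee_pos: [0.5925, 0.1367, 0.3998]
eef_rot: [-1.612, 1.57, -2.961]
force: [0.8, 0.1, -0.2]
grip_width: 0.0005
```

Request:
jog_arm:
  rows: [0.012, -0.039, 0, 0, 0, -4, 1, 0.009, -0.04, 0, 0, 0, -4, 1, 0.006, -0.041, 0, 0, 0, -4, 1, 0.003, -0.041, 0, 0, 0, -4, 1, 0, -0.041, 0, 0, 0, -4, 1, -0.003, -0.041, 0, 0, 0, -4, 1, -0.007, -0.041, 0, 0, 0, -4, 1, -0.01, -0.04, 0, 0, 0, -4, 1]

```text
time_s: 2.57
ee_pos: [0.6014, -0.1874, 0.3997]
eef_rot: [-1.595, 1.57, 2.78]
force: [1.0, 0.6, -0.5]
grip_width: 0.0007
```

Request:
jog_arm:
  rows: [-0.001, -0.0235, 0, 0, 0, 0, 1, 0, 0, -0.039, 0, 0, 0, 1, 0, 0, -0.039, 0, 0, 0, 1, 0, 0, -0.039, 0, 0, 0, 1, 0, 0, -0.039, 0, 0, 0, 1, 0, 0, -0.039, 0, 0, 0, 1, 0, 0, -0.035, 0, 0, 0, 1, 0, 0, 0, 0, 0, 0, 1]

```text
time_s: 3.23
ee_pos: [0.598, -0.2078, 0.1629]
eef_rot: [-1.627, 1.559, 2.752]
force: [0.6, 0.3, -1.6]
grip_width: 0.0004
```

Run:
```python
from h import *
o=ctrl.get_obs(); print(o["ee_pos"].round(4),o["force"].round(2),o["qpos"].round(2))
p,d=ctrl.camera("scene"); cv2.imwrite("pics/s2.png",cv2.resize(p[130:310,150:360,::-1],None,fx=3.3,fy=3.3,interpolation=cv2.INTER_CUBIC))
p,d=ctrl.camera("wrist"); cv2.imwrite("pics/w2.png",p[:,:,::-1])
```

```text
[ 0.598  -0.2078  0.1629] [ 0.57  0.29 -1.64] [-0.39  0.53  1.3  -0.    1.32 -0.06]
```

View pics/s2.png

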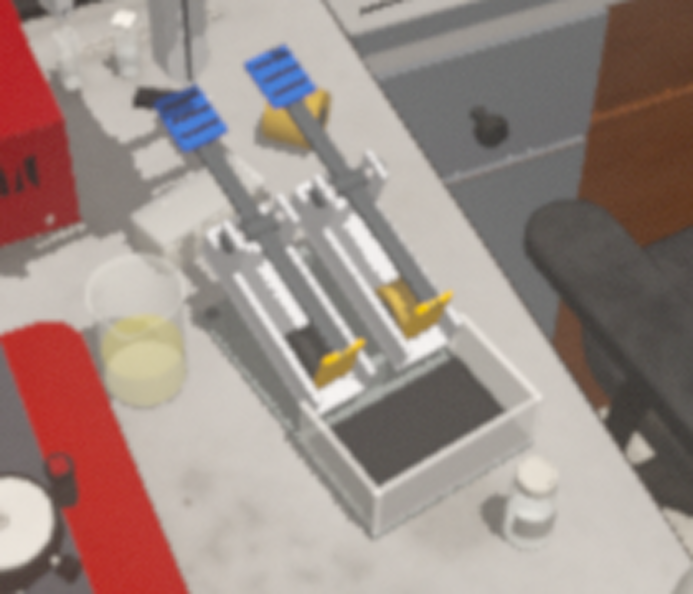

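View pics/w2.png

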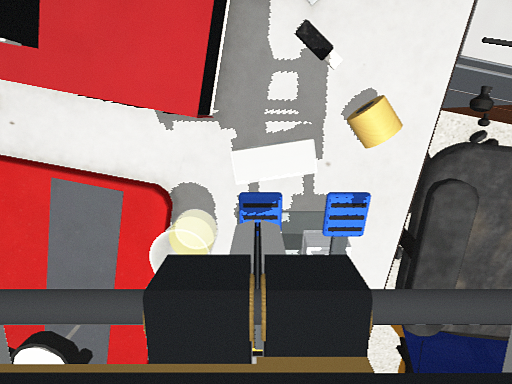

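Wrist view: the shut fingertips (257,230) sit over the middle of the right pedal (238–282, 192–228), and the vial, beaker and box are clear. I'll descend to contact slowly.

Request:
jog_arm:
  rows: [0, 0, -0.008, 0, 0, 0, 1, 0, 0, -0.008, 0, 0, 0, 1, 0, 0, -0.008, 0, 0, 0, 1, 0, 0, -0.008, 0, 0, 0, 1, 0, 0, 0, 0, 0, 0, 1, 0, 0, 0, 0, 0, 0, 1]

```text
time_s: 3.83
ee_pos: [0.6006, -0.2088, 0.1381]
eef_rot: [-1.602, 1.57, 2.777]
force: [0.5, -0.3, -0.1]
grip_width: 0.0008
```

Request:
jog_arm:
  rows: [0, -0.001, -0.006, 0, 0, 0, 1, 0, 0, -0.006, 0, 0, 0, 1, 0, 0, -0.006, 0, 0, 0, 1, 0, 0, -0.006, 0, 0, 0, 1, 0, 0, 0, 0, 0, 0, 1]

```text
time_s: 4.25
ee_pos: [0.6005, -0.2096, 0.1131]
eef_rot: [-1.675, 1.57, 2.703]
force: [0.3, 0.9, 0.5]
grip_width: 0.0004
```

Request:
jog_arm:
  rows: [0, 0, -0.004, 0, 0, 0, 1, 0, 0, -0.004, 0, 0, 0, 1, 0, 0, -0.002, 0, 0, 0, 1, 0, 0, 0, 0, 0, 0, 1, 0, 0, 0, 0, 0, 0, 1]

```text
time_s: 4.67
ee_pos: [0.6009, -0.2097, 0.1046]
eef_rot: [2.24, 1.57, 0.336]
force: [0.6, 3.5, 5.6]
grip_width: 0.0007
```

Run:
```python
from h import *
o=ctrl.get_obs(); print(o["ee_pos"].round(4),o["force"].round(2))
p,d=ctrl.camera("scene"); cv2.imwrite("pics/s3.png",cv2.resize(p[130:310,150:360,::-1],None,fx=3.3,fy=3.3,interpolation=cv2.INTER_CUBIC))
```

```text
[ 0.6009 -0.2097  0.1046] [0.57 3.52 5.63]
```

View pics/s3.png

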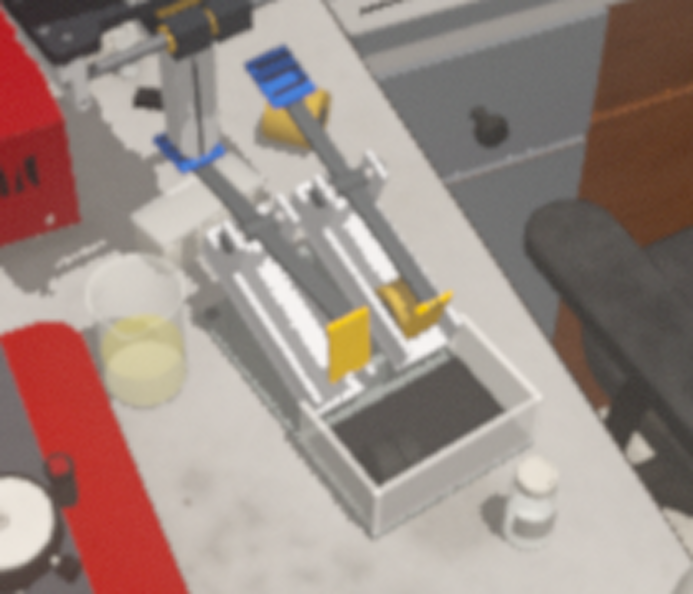

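The right gate is up (crop 350,340), and a dark cylinder shows in the tray at about (390,455). I'll hold the pedal down a little and confirm.

Request:
jog_arm:
  rows: [0, 0, 0, 0, 0, 0, 1, 0, 0, 0, 0, 0, 0, 1, 0, 0, 0, 0, 0, 0, 1, 0, 0, 0, 0, 0, 0, 1, 0, 0, 0, 0, 0, 0, 1, 0, 0, 0, 0, 0, 0, 1]

```text
time_s: 5.22
ee_pos: [0.6009, -0.2096, 0.1048]
eef_rot: [2.123, 1.57, 0.219]
force: [0.8, 3.5, 5.9]
grip_width: 0.0004
```

```bash
cat > look.py <<'E'
from h import *
import sys
t=sys.argv[1]
o=ctrl.get_obs(); print(o["time_s"],o["ee_pos"].round(4),o["force"].round(2))
p,d=ctrl.camera("scene"); X=cloud("scene",d)
g=lambda c:(255*(c/255.)**.5).astype(np.uint8)
a=cv2.resize(g(p[180:300,190:330,::-1]),(400,343),interpolation=cv2.INTER_CUBIC)
p2,d2=ctrl.camera("top"); X2=cloud("top",d2)
b=cv2.resize(g(p2[140:260,210:350,::-1]),(400,343),interpolation=cv2.INTER_CUBIC)
cv2.imwrite(f"pics/{t}.png",np.hstack([a,b]))
c=np.array([0.6,-0.21]);c=(c+np.array([.656,-.23]))/2
xf=np.array([-.331,-.943]);yf=np.array([.943,-.331]); O=c+xf*.118
for n,Y in(("scene",X),("top",X2)):
    Q=Y.reshape(-1,3); f=np.c_[(Q[:,:2]-O)@xf,(Q[:,:2]-O)@yf,Q[:,2]]
    m=(f[:,0]>.034)&(f[:,0]<.088)&(abs(f[:,1])<.046)&(f[:,2]>.018)&(f[:,2]<.06)
    print(n,m.sum(), f[m].mean(0).round(3) if m.any() else "", np.percentile(f[m],[2,98],axis=0).round(3).tolist() if m.any() else "")
E
python3 look.py l4
```

```text
5.2167 [ 0.6009 -0.2096  0.1048] [0.84 3.51 5.85]
scene 168 [ 0.076 -0.027  0.038] [[0.034, -0.039, 0.02], [0.087, -0.011, 0.049]]
top 116 [ 0.075 -0.026  0.037] [[0.036, -0.039, 0.027], [0.087, -0.012, 0.047]]
```

View pics/l4.png

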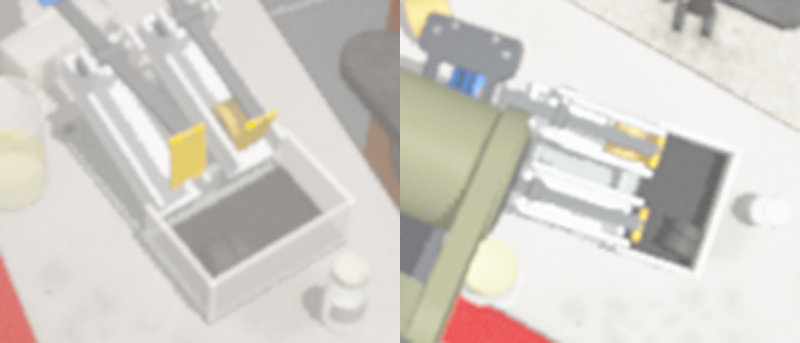

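The tube lies in the tray (top view 680,235; the depth data agrees, at feeder x≈0.076, y≈−0.026), and the brass still waits. I'll release the pedal smoothly and rise.

Request:
jog_arm:
  rows: [0, 0, 0.005, 0, 0, 0, 1, 0, 0, 0.005, 0, 0, 0, 1, 0, 0, 0.005, 0, 0, 0, 1, 0, 0, 0.005, 0, 0, 0, 1, 0, 0, 0.005, 0, 0, 0, 1, 0, 0, 0.005, 0, 0, 0, 1, 0, 0, 0.008, 0, 0, 0, 1, 0, 0, 0.015, 0, 0, 0, 1]

```text
time_s: 5.98
ee_pos: [0.6001, -0.2094, 0.1566]
eef_rot: [-1.705, 1.568, 2.674]
force: [-0.2, 0.5, -0.6]
grip_width: 0.0004
```

Request:
jog_arm:
  rows: [0, 0, 0.03, 0, 0, 0, 1, 0, 0, 0.035, 0, 0, 0, 1, 0, 0, 0.035, 0, 0, 0, 1, 0, 0, 0.035, 0, 0, 0, 1, 0, 0, 0.03, 0, 0, 0, 1, 0, 0, 0.015, 0, 0, 0, 1, 0, 0, 0, 0, 0, 0, 1, 0, 0, 0, 0, 0, 0, 1]

```text
time_s: 6.65
ee_pos: [0.6007, -0.2097, 0.3374]
eef_rot: [1.967, 1.57, 0.063]
force: [-0.3, 0.1, 0.0]
grip_width: 0.0004
```

```bash
python3 look.py l5
python3 - <<'E'
from h import *
p,d=ctrl.camera("scene"); cv2.imwrite("pics/s5.png",cv2.resize(p[130:310,150:360,::-1],None,fx=3.3,fy=3.3,interpolation=cv2.INTER_CUBIC))
X=cloud("scene",d);hsv=cv2.cvtColor(p,cv2.COLOR_RGB2HSV)
for lo,hi in((103,118),(15,30)):
    mk=((hsv[...,0]>lo)&(hsv[...,0]<hi)&(hsv[...,1]>140)&(X[...,2]>.05)&(X[...,2]<.18)).astype(np.uint8)
    nn,l,s,c=cv2.connectedComponentsWithStats(mk)
    for i in range(1,nn):
        if s[i,4]>30: print(c[i].round(0),s[i,4],np.median(X[l==i],0).round(3))
E
```

```text
6.65 [ 0.6007 -0.2097  0.3374] [-0.35  0.11  0.01]
scene 162 [ 0.077 -0.027  0.038] [[0.041, -0.038, 0.019], [0.088, -0.014, 0.047]]
top 114 [ 0.074 -0.026  0.037] [[0.036, -0.039, 0.027], [0.087, -0.012, 0.048]]
[234. 154.] 133 [ 0.655 -0.231  0.13 ]
[207. 165.] 150 [ 0.599 -0.209  0.13 ]
[ 38. 206.] 82 [ 0.363 -0.025  0.107]
[276. 224.] 94 [ 0.606 -0.366  0.065]
[252. 239.] 61 [ 0.551 -0.349  0.069]
```

View pics/l5.png

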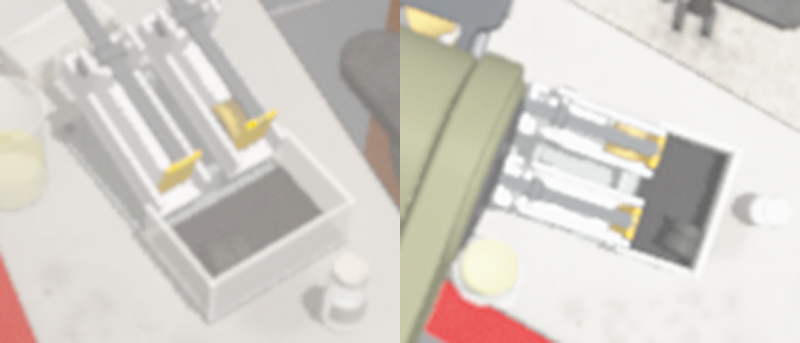

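View pics/s5.png

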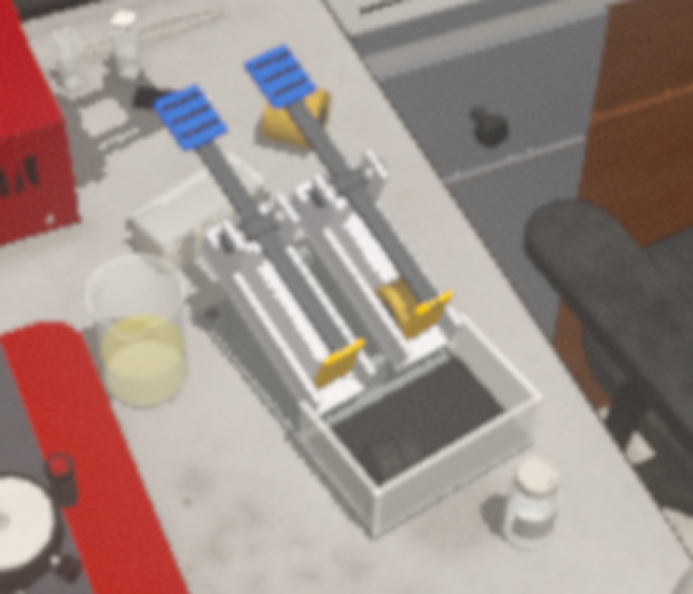

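The pedal is back at rest (z 0.130) with its gate down. The tube is in the tray at crop (395,455), the brass is still behind its gate at (405,305), and the beaker, box and vial are where they were.

```bash
python3 -c "
from station import ctrl
print(ctrl.hand_in())"
```

```text
the job is handed in; nothing more can be done
None
```

I pressed the right lane's pedal with the shut fingertips. Its gate lifted, the black lens tube rolled into the tray, and I let the pedal back up before handing in. The robot's clock stood at about 7 s, against the 42 s limit.

My last checks, from the scene and top cameras just before handing in, all agreed:
- **Pedal and gate:** the right pedal was back at its rest height (0.130 m) and its gate was down.
- **Tube:** it was lying in the tray, at about x = 76 mm, y = −27 mm in the feeder's frame.
- **Spacer:** the brass spacer was still waiting behind the left gate.
- **Objects nearby:** the vial, beaker and slide box looked unmoved by eye; I did not re-measure their positions.
- **Robot:** the fingertips were about 0.2 m above the pedal, touching nothing, with force readings near zero. The largest force I read while pressing was about 7 N.

No check failed.

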